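# Tighten the maize mill's lock ring with the pin spanner

## Robot

A 6-joint arm with a two-finger parallel gripper is mounted at the origin on the work surface. World frame = base frame: x ahead of the robot, y to its left, z up, the work surface at z = 0. Lengths are in mm, angles in rad, forces in N, time in s.
With the tool pointing down it reaches from about 375 to 750 mm from the base axis. Payload 9 kg.
Tool frame: the origin (TCP) lies midway between the tips of the shut fingers; the grasp point (between the pads) lies 19 mm behind it; x points along the fingers, z is the direction in which the jaws open and shut, and the axes are right-handed (so a half turn about x gives the same grasp; the last joint's range is limited). The gripper opens to 85 mm and grips with 20 to 120 N. Pads are 22 mm wide; open, the fingers measure 114 mm over their backs; the gripper's body (76 mm by 85 mm) begins 54 mm behind the grasp point. The pads swing forward as they close: fully open they stand 13 mm farther back than shut.
Start: joints at [-1.448, 0.104, 0.097, 1.564, 0, 1.353], TCP at [200.555, -565.521, 231.331] pointing down, gripper open.
Joint ranges: [-2.99, 2.99], [-0.84, 1.86], [-1.1, 1.16], [-1.84, 2.11], [-1.51, 1.56], [-3.14, 3.14]. Speed limits (rad/s): [2.22, 2.22, 2.57, 3.14, 3.14, 3.14].

## Interface

Orientations are given as a unit quaternion [w, x, y, z].
In Python, from station import observe, camera, camera_model, close_job gives the robot as it stands.
- The arm moves only by the tool carry_out, never from a script. Its argument "moves" is a list of rows, each a list of 3 entries, a list of its own where there are three numbers: the shift along the world's x, y, z in m, then the turn, a rotation vector about the world's x, y, z in degrees, then the gripper's target within -1 to 1 (shut at 1, half-way at 0, fully open at -1). In form: [[[tx, ty, tz], [wx, wy, wz], fingers], ...]. A call has 1 to 8 rows; each row shifts and turns the commanded pose from where the row before left it; what a row does not reach is not made up. A row lasts 1/12 s, in which the tool goes at most 41.7 mm and 7.16 degrees, less where a joint would pass 70% of its speed; a pose out of reach is approached as far as the arm can. A call with a gripper value outside its range is refused whole. The fingers move at their own pace and stop on an object; the grip force is fixed at half the most. Time passes only in rows, so rows that do not move let the fingers close. It gives the time, the measured TCP pose, the force and the opening at its end, in the units of the state.
- observe(): the state, without advancing time (a new reading comes with each control period).
- camera(name): name is "side" or "top"; returns the picture (400x640x3 uint8, red, green, blue); there is no depth.
- camera_model(name): a dict with "intrinsics" (3x3 intrinsics, pixels), "R" (3x3) and "t" (3): a world point X has camera coordinates R X + t. Camera axes: x right, y down, z forward; pixel columns grow to the right and rows downward; lengths in mm; the calibration is good to about 2 mm. A picture is of the moment at which its call begins. camera_model takes no time and is no camera call.
- close_job(): hands the job in, once; it reports no verdict.
The state is a dict: "time": time; "joint_positions": joint angles; "joint_velocities": joint speeds; "tau": joint torques, N m; "position": TCP position; "orientation": TCP orientation; "contact_force": force on the tool from outside, world axes, zero at the start; "torque": the same for the moment, N m; "opening": finger opening in mm.
Only numpy, scipy, OpenCV 4.12 (cv2) and the standard library are available. Lean on these libraries where they do the work, as an engineer would, in place of code of your own. Each camera call takes 0.05 s, during which the arm holds its last target. There are 200 camera calls.

## Task

The maize mill on the market table has its hopper off and its lock ring still loose. Take the pin spanner whose prongs fit the ring (the wide one), set both prongs fully down into the ring's two holes, and only then turn the ring clockwise, seen from above, with the spanner until its lug comes up to the stop post on the mill. Leave the spanner standing fully seated in the ring, and leave the narrow spanner in its rest.

Things in the scene. Friction and masses are not known exactly. Their poses are not given: they have to be found in the camera images.
- wide_spanner_grip (a point): Wide steel pin spanner, 0.4 kg: upright square stem 28x28, 70 tall (point: its centre), on a crossbar 96 long (y), 30 wide (x), 20 thick; below it two round prongs, 10 thick, 20 long, 70 apart along y. z up. Crossbar underside 55 below the point. Stands loose in a fixed wooden rest block 70x120, 40 high; lifts straight out. The four stem faces are alike. mm.
- narrow_spanner_grip (a point): Narrow steel pin spanner, to be left alone: same stem, but crossbar only 66 mm long and prongs 40 mm apart, so it does not fit the ring. Stands in its own wooden rest 70 x 90 mm, 40 mm high. Point: centre of its stem.
- collar_top (a point): Centre of the top of the steel lock ring, 124 mm wide, 24 thick, top 104 above the table, on the mill (fixed grey drum, 170 wide, 80 tall). z up; frame turns with the ring. Two holes on its y axis, 35 mm either side of centre, each 22 x 22 mm, 22 deep: a prong has 6 mm play all round, so the spanner turns about 10 degrees before it drives the ring. Seated, the crossbar lies flat on the ring.
- collar (a joint): Lock ring angle, rad, growing clockwise from above. Starts at 0.1 to 0.5 (loose); hard stop at 1.25 (tight), where the lug (13 mm wide, on the ring's rim, its +x side) meets the square stop post on the mill's top edge. Even friction 0.15 N m, no spring: stays where it is left.
Mind the look-alikes: they are no part of the job. Leave any green or red look-alike of the part that bears wide_spanner_grip alone.

How it is judged:
By the outcome, as a careful person would: the job done as asked, in the order asked, and still so for the second after the job is handed in, with the robot touching nothing.
It also fails if it takes over 48 s, if anything falls off the work surface, if the arm or the gripper's body presses on something with over 40 N, if the wrist force passes 120 N, or if a joint passes its speed limit or range.

## Working session

There is one attempt and no reset: what is moved stays moved. The work goes in short steps, Python scripts to look and compute and a tool call to move; the robot and the scene stay as the last step left them, time stands still between calls to the robot, and variables do not carry over. Pictures are saved under pics/ and viewed, about 8 in all and at most 12, crops included, and the job is handed in when it is done.

Besides the shell and the picture viewer there is one more tool, called after "Emit:" by a JSON object that holds its "op" and its "data", one argument or row to a line. carry_out: Moves the arm, as the interface text tells. Its arguments: {"type":"object","properties":{"moves":{"type":"array","items":{"type":"array"}}},"required":["moves"]}

```bash
mkdir -p pics
python3 - <<'E'
from station import *
import cv2,numpy as np
for n in("top","side"):
    cv2.imwrite(f"pics/{n}0.png",camera(n)[:,:,::-1]); m=camera_model(n); print(n,np.round(m["intrinsics"],1).tolist(),np.round(m["R"],4).tolist(),np.round(m["t"],1).tolist())
s=observe();print(s["time"],s["position"],s["orientation"],s["opening"])
E
```

```text
top [[418.5, 0.0, 323.4], [0.0, 418.5, 199.3], [0.0, 0.0, 1.0]] [[0.0157, -0.9997, 0.0197], [-0.9932, -0.0179, -0.1152], [0.1155, -0.0177, -0.9931]] [-47.8, 504.6, 969.0]
side [[445.0, 0.0, 318.0], [0.0, 445.0, 195.9], [0.0, 0.0, 1.0]] [[-0.9973, -0.0735, -0.0054], [-0.0443, 0.6565, -0.753], [0.0589, -0.7507, -0.658]] [498.6, 110.2, 1081.7]
0.1 [ 200.50925485 -565.18035749  230.58151342] [ 0.57724965  0.40830975  0.57782467 -0.40765751] 85.15669293357824
```

View pics/top0.png

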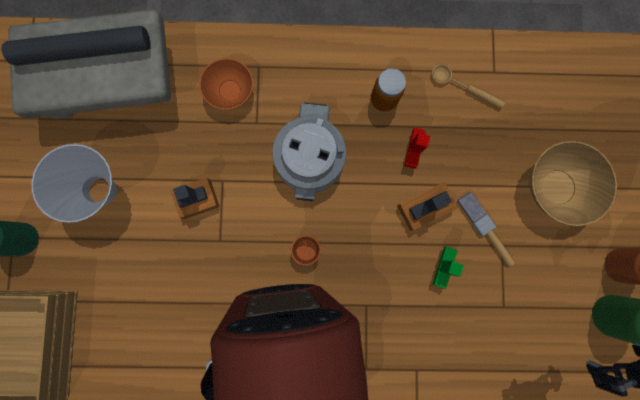

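View pics/side0.png

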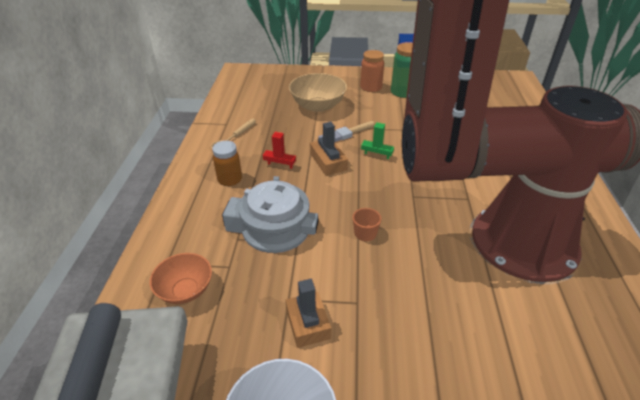

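The top view shows the mill at (310,152), a wooden rest with a spanner at (430,207), another at (194,198), and the red and green look-alikes at (417,148) and (447,268). The longer rest on the right looks like the wide one, so I'll enlarge it.

Run:
```python
import cv2,numpy as np
t=cv2.imread("pics/top0.png");s=cv2.imread("pics/side0.png")
c=lambda im,x,y,w,h:cv2.resize(im[y:y+h,x:x+w],(400,300),interpolation=cv2.INTER_CUBIC)
# scale 5 each: 80x60
cv2.imwrite("pics/crops0.png",np.vstack([np.hstack([c(t,390,177,80,60),c(s,290,115,80,60)]),np.hstack([c(t,270,100,80,60),c(t,155,170,80,60)])]))
```

```text
(no output)
```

View pics/crops0.png

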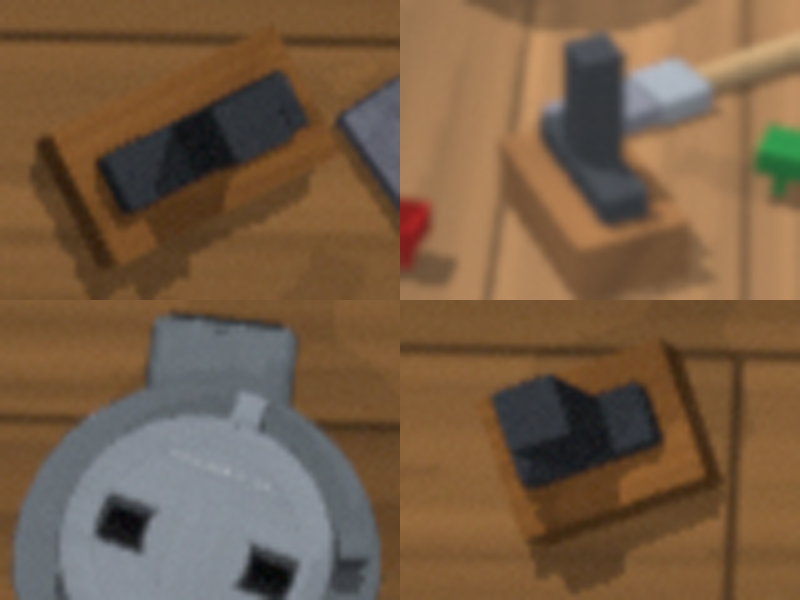

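The top-right and bottom-right crops settle it: the long bar is on the right. Its stem top is at about px (442.4,200.2) in the top view and (329,124.6) in the side view. The ring's holes are at (294.8,144.6) and (323.4,154.4), its lug at (319.6,122) and the post at (340,155).

```bash
cat > h.py <<'E'
from station import *
import numpy as np
def ray(n,p,z):
    m=camera_model(n);K,R,t=(np.array(m[k]) for k in("intrinsics","R","t"))
    d=R.T@np.linalg.solve(K,[*p,1]);c=-R.T@t
    return c+d*(z-c[2])/d[2]
def proj(n,X):
    m=camera_model(n);K,R,t=(np.array(m[k]) for k in("intrinsics","R","t"))
    q=K@(R@np.array(X)+t);return q[:2]/q[2]
E
python3 - <<'E'
from h import *
o=np.array([390,177]);P=lambda n,p,z:ray(n,p,z).round(1)
c=lambda x,y:o+np.array([x,y])/5
print("stem",P("top",c(262,116),130),P("side",(329,124.6),130))
a,b,d=[ray("top",c(*p),40) for p in((45,140),(272,30),(110,265))]
v=b-a;w=d-a;print("block",np.linalg.norm(v),np.linalg.norm(w),"yaw long",np.degrees(np.arctan2(v[1],v[0])),"centre",a+v/2+w/2)
l=[ray("top",c(*p),60) for p in((100,160),(125,213))];print("bar end",np.mean(l,0),np.linalg.norm(l[0]-l[1]),np.degrees(np.arctan2(*(l[1]-l[0])[1::-1])))
s=[ray("top",c(*p),130) for p in((218,108),(280,72),(307,120),(243,165))];print("stemtop",np.round(s,1),np.mean(s,0))
h=[ray("top",p,104) for p in((294.8,144.6),(323.4,154.4))];v=h[1]-h[0];print("ring",np.mean(h,0),np.linalg.norm(v),np.degrees(np.arctan2(v[1],v[0])))
C=np.mean(h,0)
for p in((319.6,122),(340,155)):
    q=ray("top",p,95)-C;print(q,np.hypot(*q[:2]),np.degrees(np.arctan2(q[1],q[0])))
from scipy.spatial.transform import Rotation as R
q=observe()["orientation"];print(R.from_quat(q,scalar_first=True).as_matrix().round(3))
E
```

```text
stem [ 496.3 -294.1  130. ] [ 489.8 -288.4  130. ]
block 121.92743136807519 65.95482690994329 yaw long -63.34760786828522 centre [ 491.78328742 -287.85705979   40.        ]
bar end [ 470.53952552 -245.40262909   60.        ] 26.919948978928836 -154.9539840871912
stemtop [[ 499.4 -275.1  130. ]
 [ 515.6 -302.3  130. ]
 [ 494.9 -313.6  130. ]
 [ 474.9 -285.6  130. ]] [ 496.18533545 -294.1451693   130.        ]
ring [608.16501972  -4.19249654 104.        ] 67.72116146310209 -108.12218172242709
[ 66.53474522 -22.48896697  -9.        ] 70.23265591468044 -18.675425668298445
[ -9.11926883 -69.83645377  -9.        ] 70.42933578621513 -97.43960889399702
[[-0.     0.943  0.334]
 [ 0.001  0.334 -0.943]
 [-1.     0.    -0.001]]
```

The measurements agree with the given sizes:
- **Rest:** 122 x 66 mm, against 120 x 70.
- **Holes:** 67.7 mm apart, against 70.
- **Lug:** 70 mm from the ring's centre.
- **Spanner:** centre about (491.5, -288), bar yaw about -63.7°.
- **Ring:** centre (608, -4), hole axis -108°.

I'll turn the jaws to yaw 116°, along the bar, so the wrist has room for the whole clockwise turn.

Emit:
{"op": "carry_out", "data": {
  "moves": [
    [[0.0112, 0.0107, 0], [0, 0, 7], -1],
    [[0.0112, 0.0107, 0], [0, 0, 7], -1],
    [[0.0112, 0.0107, 0], [0, 0, 7], -1],
    [[0.0112, 0.0107, 0], [0, 0, 7], -1],
    [[0.0112, 0.0107, 0], [0, 0, 7], -1],
    [[0.0112, 0.0107, 0], [0, 0, 7], -1],
    [[0.0112, 0.0107, 0], [0, 0, 7], -1],
    [[0.0112, 0.0107, 0], [0, 0, 7], -1]
  ]
}}

```text
time: 0.77
position: [290.6, -479.2, 230.9]
orientation: [0.702, 0.087, 0.702, -0.087]
contact_force: [0.4, 0.0, 0.1]
opening: 85.6
```

Emit:
{"op": "carry_out", "data": {
  "moves": [
    [[0.0112, 0.0107, 0], [0, 0, 7], -1],
    [[0.0112, 0.0107, 0], [0, 0, 7], -1],
    [[0.0112, 0.0107, 0], [0, 0, 7], -1],
    [[0.0112, 0.0107, 0], [0, 0, 7], -1],
    [[0.0112, 0.0107, 0], [0, 0, 7], -1],
    [[0.0112, 0.0107, 0], [0, 0, 7], -1],
    [[0.0112, 0.0107, 0], [0, 0, 7], -1],
    [[0.0112, 0.0107, 0], [0, 0, 7], -1]
  ]
}}

```text
time: 1.43
position: [380.2, -393.6, 230.9]
orientation: [0.66, -0.252, 0.66, 0.253]
contact_force: [-0.7, -0.2, 0.8]
opening: 85.2
```

Emit:
{"op": "carry_out", "data": {
  "moves": [
    [[0.0112, 0.0107, 0], [0, 0, 7], -1],
    [[0.0112, 0.0107, 0], [0, 0, 7], -1],
    [[0.0112, 0.0107, 0], [0, 0, 7], -1],
    [[0.0112, 0.0107, 0], [0, 0, 7], -1],
    [[0.0112, 0.0107, 0], [0, 0, 7], -1],
    [[0.0112, 0.0107, 0], [0, 0, 7], -1],
    [[0.0112, 0.0107, 0], [0, 0, 7], -1],
    [[0.0112, 0.0107, 0], [0, 0, 7], -1]
  ]
}}

```text
time: 2.1
position: [469.7, -308.0, 230.9]
orientation: [0.465, -0.533, 0.464, 0.533]
contact_force: [-0.2, 0.6, -0.2]
opening: 85.2
```

```bash
cat >> h.py <<'E'
from scipy.spatial.transform import Rotation as Rt
def st():
    s=observe();M=Rt.from_quat(s["orientation"],scalar_first=True).as_matrix()
    print("t",round(s["time"],2),"p",np.round(s["position"],1),"jawyaw",np.degrees(np.arctan2(M[1,2],M[0,2])).round(2),"x",M[:,0].round(3),"F",np.round(s["contact_force"],1),"T",np.round(s["torque"],2),"op",round(s["opening"],1),"q",np.round(s["joint_positions"],2))
E
python3 -c "from h import *;st()"
```

```text
t 2.1 p [ 469.7 -308.   230.9] jawyaw 97.87 x [-0.001  0.001 -1.   ] F [-0.2  0.6 -0.2] T [-0.05  0.03  0.  ] op 85.2 q [-0.81 -0.01 -0.02  1.56  0.   -0.95]
```

Emit:
{"op": "carry_out", "data": {
  "moves": [
    [[0.0073, 0.0066, 0], [0, 0, 6.1], -1],
    [[0.0073, 0.0066, 0], [0, 0, 6.1], -1],
    [[0.0072, 0.0066, 0], [0, 0, 6.1], -1],
    [[0, 0, -0.035], [0, 0, 0], -1],
    [[0, 0, -0.035], [0, 0, 0], -1],
    [[0, 0, -0.035], [0, 0, 0], -1],
    [[0, 0, -0.02], [0, 0, 0], -1],
    [[0, 0, 0], [0, 0, 0], -1]
  ]
}}

```text
time: 2.77
position: [488.6, -286.4, 100.6]
orientation: [0.376, -0.596, 0.375, 0.602]
contact_force: [-0.6, 1.1, -0.6]
opening: 85.5
```

Run:
```python
from h import *
import cv2
st()
t=camera("top")[:,:,::-1];s=camera("side")[:,:,::-1]
c=lambda im,x,y:cv2.resize(im[y:y+80,x:x+80],(400,400),interpolation=cv2.INTER_CUBIC)
cv2.imwrite("pics/g1.png",np.hstack([c(t,390,160),c(s,290,95)]))
```

```text
t 2.77 p [ 488.6 -286.4  100.6] jawyaw 115.83 x [-0.006  0.006 -1.   ] F [-0.6  1.1 -0.6] T [ 0.02 -0.04 -0.04] op 85.5 q [-0.76  0.03 -0.22  1.33  0.   -1.21]
```

View pics/g1.png

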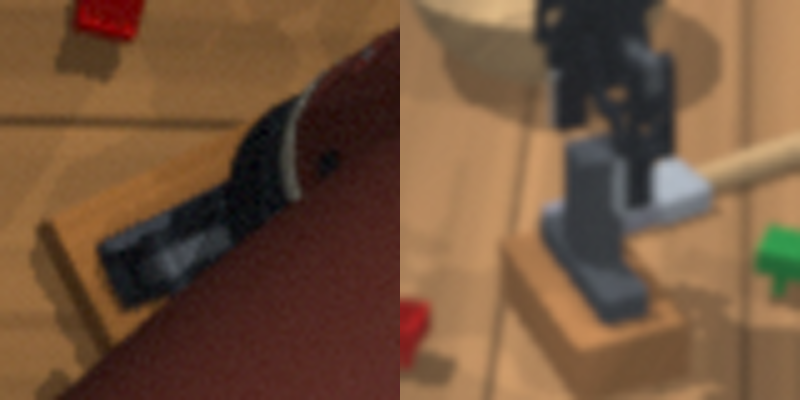

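The side crop (right half) shows the fingertips near (570,125) and (640,205), next to or behind the stem. I'll check that against the predicted projections.

Run:
```python
from h import *
st()
f=lambda X:((proj("side",X)-[290,95])*5+[400,0]).round(0)
u=np.array([-.436,.9,0])
for k in(-42,42): print(f(np.array([488.6,-286.4,101])+k*u),f(np.array([488.6,-286.4,150])+k*u))
print("stem top/bot",f([491.5,-288.2,130]),f([491.5,-288.2,60]),"tcp",f([489,-287,101]))
```

```text
t 2.87 p [ 490.8 -288.6  106.3] jawyaw 115.82 x [-0.001  0.001 -1.   ] F [ 0.2 -0.9  0.3] T [-0.01 -0.03  0.07] op 85.6 q [-0.76  0.03 -0.21  1.34  0.   -1.21]
[568. 157.] [569.  83.]
[626. 233.] [628. 157.]
stem top/bot [592. 148.] [591. 252.] tcp [596. 193.]
```

The prediction matches, so the stem is between the fingers. Down 30 mm and grip.

Emit:
{"op": "carry_out", "data": {
  "moves": [
    [[0, 0, -0.015], [0, 0, 0], -1],
    [[0, 0, -0.013], [0, 0, 0], -1],
    [[0, 0, 0], [0, 0, 0], -1],
    [[0, 0, 0], [0, 0, 0], 1],
    [[0, 0, 0], [0, 0, 0], 1],
    [[0, 0, 0], [0, 0, 0], 1],
    [[0, 0, 0], [0, 0, 0], 1],
    [[0, 0, 0], [0, 0, 0], 1]
  ]
}}

```text
time: 3.53
position: [491.6, -289.6, 79.3]
orientation: [-0.375, 0.6, -0.376, -0.598]
contact_force: [-0.1, -0.6, -0.7]
opening: 27.5
```

Emit:
{"op": "carry_out", "data": {
  "moves": [
    [[0, 0, 0], [0, 0, 0], 1],
    [[0, 0, 0], [0, 0, 0], 1],
    [[0, 0, 0], [0, 0, 0], 1],
    [[0, 0, 0], [0, 0, 0], 1]
  ]
}}

```text
time: 3.87
position: [491.6, -289.6, 79.3]
orientation: [-0.375, 0.6, -0.376, -0.598]
contact_force: [-0.6, -2.2, 4.7]
opening: 27.6
```

```bash
python3 -c "from h import *;st()"
```

```text
t 3.87 p [ 491.6 -289.6   79.3] jawyaw 115.82 x [ 0.001 -0.001 -1.   ] F [-0.6 -2.2  4.7] T [-0.22  0.07  0.  ] op 27.6 q [-0.76  0.04 -0.24  1.28 -0.   -1.21]
```

Emit:
{"op": "carry_out", "data": {
  "moves": [
    [[0, 0, 0.008], [0, 0, 0], 1],
    [[0, 0, 0.012], [0, 0, 0], 1],
    [[0, 0, 0.018], [0, 0, 0], 1],
    [[0, 0, 0.02], [0, 0, 0], 1],
    [[0, 0, 0.02], [0, 0, 0], 1],
    [[0, 0, 0.02], [0, 0, 0], 1],
    [[0, 0, 0.02], [0, 0, 0], 1],
    [[0, 0, 0.012], [0, 0, 0], 1]
  ]
}}

```text
time: 4.53
position: [491.3, -288.9, 211.0]
orientation: [-0.376, 0.6, -0.376, -0.599]
contact_force: [0.4, 0.3, -4.2]
opening: 27.1
```

Emit:
{"op": "carry_out", "data": {
  "moves": [
    [[0.0073, 0.0178, 0], [0, 0, -2.75], 1],
    [[0.0073, 0.0178, 0], [0, 0, -2.75], 1],
    [[0.0073, 0.0178, 0], [0, 0, -2.75], 1],
    [[0.0073, 0.0178, 0], [0, 0, -2.75], 1],
    [[0.0073, 0.0178, 0], [0, 0, -2.75], 1],
    [[0.0073, 0.0178, 0], [0, 0, -2.75], 1],
    [[0.0073, 0.0178, 0], [0, 0, -2.75], 1],
    [[0.0073, 0.0178, 0], [0, 0, -2.75], 1]
  ]
}}

```text
time: 5.2
position: [549.4, -145.3, 208.1]
orientation: [0.484, -0.515, 0.484, 0.516]
contact_force: [0.4, 0.4, -4.7]
opening: 27.2
```

Emit:
{"op": "carry_out", "data": {
  "moves": [
    [[0.0073, 0.0178, 0], [0, 0, -2.75], 1],
    [[0.0073, 0.0178, 0], [0, 0, -2.75], 1],
    [[0.0073, 0.0178, 0], [0, 0, -2.75], 1],
    [[0.0073, 0.0178, 0], [0, 0, -2.75], 1],
    [[0.0073, 0.0178, 0], [0, 0, -2.75], 1],
    [[0.0073, 0.0178, 0], [0, 0, -2.75], 1],
    [[0.0073, 0.0178, 0], [0, 0, -2.75], 1],
    [[0.0073, 0.0178, 0], [0, 0, -2.75], 1]
  ]
}}

```text
time: 5.87
position: [607.7, -3.0, 208.1]
orientation: [0.573, -0.414, 0.573, 0.415]
contact_force: [0.8, -0.6, -5.1]
opening: 27.5
```

Emit:
{"op": "carry_out", "data": {
  "moves": [
    [[0, 0, -0.01], [0, 0, 0], 1],
    [[0, 0, -0.01], [0, 0, 0], 1],
    [[0, 0, -0.01], [0, 0, 0], 1],
    [[0, 0, 0], [0, 0, 0], 1],
    [[0, 0, 0], [0, 0, 0], 1]
  ]
}}

```text
time: 6.28
position: [606.9, -4.7, 177.1]
orientation: [0.572, -0.414, 0.573, 0.415]
contact_force: [0.1, 0.5, -3.5]
opening: 27.4
```

Run:
```python
from h import *
import cv2
st()
t=camera("top")[:,:,::-1];s=camera("side")[:,:,::-1]
c=lambda im,x,y:cv2.resize(im[y:y+120,x:x+80],(400,600),interpolation=cv2.INTER_CUBIC)
cv2.imwrite("pics/m1.png",np.hstack([c(t,270,90),c(s,235,125)]))
```

```text
t 6.28 p [606.9  -4.7 177.1] jawyaw 71.79 x [-0.002  0.001 -1.   ] F [ 0.1  0.5 -3.5] T [ 0.02 -0.06  0.02] op 27.4 q [-0.22  0.12  0.02  1.47 -0.    0.09]
```

View pics/m1.png

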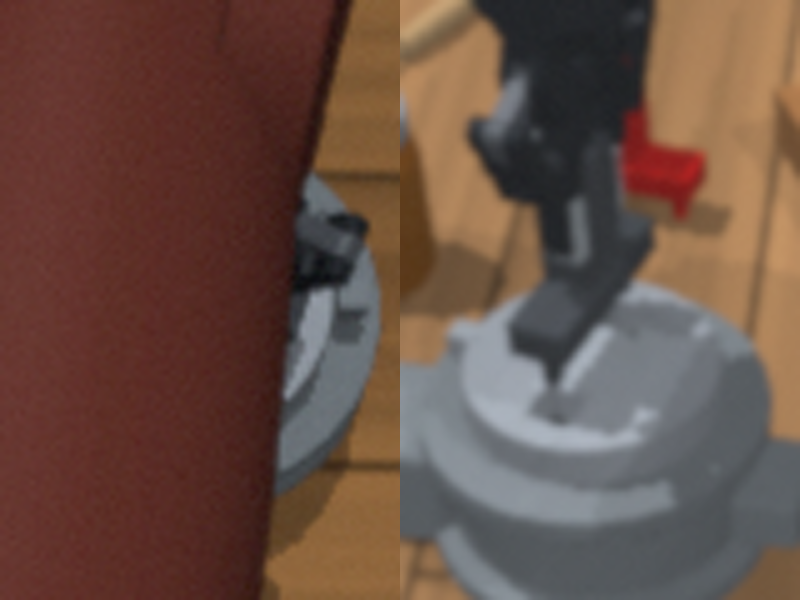

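The near prong's tip is at crop (555,388), i.e. side px (266,202.6). It sits just above the ring's near hole, which is at about crop (558,405). I'll check the offset numerically using the hole position in the first side picture.

Run:
```python
from h import *
import cv2
st()
u=np.array([np.cos(np.radians(71.8)),np.sin(np.radians(71.8)),0])
c=np.array([607.5,-4.5,0]); 
print("prong tip pred",proj("side",c+35*u+[0,0,118]),"prong top pred",proj("side",c+35*u+[0,0,138]),"hole pred",proj("side",np.array([608.2,-4.2,104])+35*u),proj("side",np.array([608.2,-4.2,104])-35*u))
s=cv2.imread("pics/side0.png");t=camera("side")[:,:,::-1]
cv2.imwrite("pics/m2.png",np.hstack([cv2.resize(i[y:y+50,240:290],(400,400),interpolation=cv2.INTER_CUBIC) for i,y in((s,180),(t,175))]))
```

```text
t 6.38 p [607.8  -4.7 178.6] jawyaw 71.79 x [ 0. -0. -1.] F [-0.4 -0.7 -5.1] T [-0.03  0.02  0.03] op 27.5 q [-0.22  0.12  0.02  1.47  0.    0.1 ]
prong tip pred [265.24184945 201.42676432] prong top pred [264.50348899 194.83656635] hole pred [265.42635556 206.01315735] [278.83492106 187.90959482]
```

View pics/m2.png

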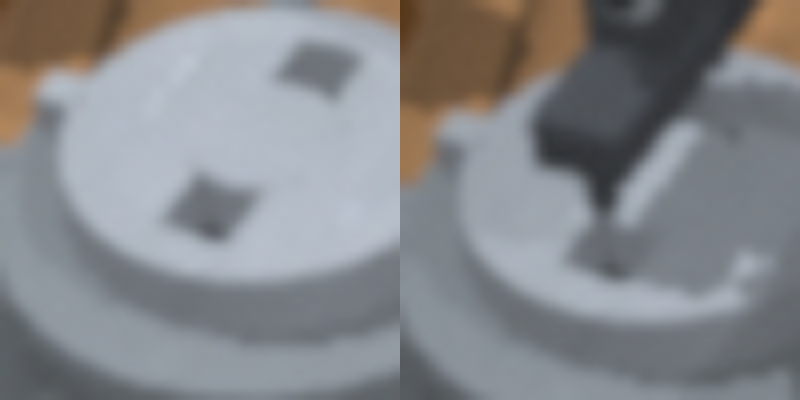

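Hole centres in the side view are (266.5,205.9) and (279.8,188.5); the prong tip is at (265.2,201.9). The prong is about 1 px off, so I'll shift x by -2 mm and descend.

Emit:
{"op": "carry_out", "data": {
  "moves": [
    [[-0.002, 0, -0.003], [0, 0, 0], 1],
    [[0, 0, -0.006], [0, 0, 0], 1],
    [[0, 0, -0.006], [0, 0, 0], 1],
    [[0, 0, -0.004], [0, 0, 0], 1],
    [[0, 0, 0], [0, 0, 0], 1]
  ]
}}

```text
time: 6.85
position: [605.2, -3.9, 157.7]
orientation: [0.572, -0.414, 0.573, 0.415]
contact_force: [-0.3, 0.5, -5.6]
opening: 27.6
```

```bash
python3 -c "from h import *;st()"
```

```text
t 6.85 p [605.2  -3.9 157.7] jawyaw 71.83 x [-0.002  0.001 -1.   ] F [-0.3  0.5 -5.6] T [ 0.03 -0.01  0.03] op 27.6 q [-0.22  0.12 -0.02  1.43  0.    0.09]
```

The prong tips are already below the ring's top with no contact force. Continuing down gently.

Emit:
{"op": "carry_out", "data": {
  "moves": [
    [[0, 0, -0.004], [0, 0, 0], 1],
    [[0, 0, -0.004], [0, 0, 0], 1],
    [[0, 0, -0.003], [0, 0, 0], 1],
    [[0, 0, -0.002], [0, 0, 0], 1],
    [[0, 0, 0], [0, 0, 0], 1],
    [[0, 0, 0], [0, 0, 0], 1]
  ]
}}

```text
time: 7.35
position: [605.9, -4.1, 146.2]
orientation: [0.573, -0.415, 0.573, 0.415]
contact_force: [-0.2, -0.6, -5.2]
opening: 27.6
```

```bash
python3 -c "from h import *;st()"
```

```text
t 7.35 p [605.9  -4.1 146.2] jawyaw 71.83 x [-0.  0. -1.] F [-0.2 -0.6 -5.2] T [0.01 0.02 0.04] op 27.6 q [-0.22  0.12 -0.04  1.41  0.    0.09]
```

Emit:
{"op": "carry_out", "data": {
  "moves": [
    [[0, 0, -0.001], [0, 0, 0], 1],
    [[0, 0, -0.001], [0, 0, 0], 1],
    [[0, 0, -0.0005], [0, 0, 0], 1],
    [[0, 0, 0], [0, 0, 0], 1]
  ]
}}

```text
time: 7.68
position: [605.9, -4.1, 143.7]
orientation: [0.573, -0.415, 0.573, 0.415]
contact_force: [0.8, 0.7, -4.4]
opening: 27.6
```

Emit:
{"op": "carry_out", "data": {
  "moves": [
    [[0, 0, -0.0005], [0, 0, 0], 1],
    [[0, 0, -0.0005], [0, 0, 0], 1],
    [[0, 0, 0], [0, 0, 0], 1]
  ]
}}

```text
time: 7.93
position: [606.1, -4.1, 143.3]
orientation: [0.573, -0.415, 0.573, 0.415]
contact_force: [-2.1, -0.2, -0.2]
opening: 27.7
```

Contact came at z = 143.3, exactly the expected seating height, and the spanner's weight is now carried by the ring. Turning clockwise.

Emit:
{"op": "carry_out", "data": {
  "moves": [
    [[0, 0, -0.0003], [0, 0, -2], 1],
    [[0, 0, 0], [0, 0, -3], 1],
    [[0, 0, 0], [0, 0, -3], 1],
    [[0, 0, 0], [0, 0, -3], 1],
    [[0, 0, 0], [0, 0, -3], 1],
    [[0, 0, 0], [0, 0, -3], 1],
    [[0, 0, 0], [0, 0, -3], 1],
    [[0, 0, 0], [0, 0, 0], 1]
  ]
}}

```text
time: 8.6
position: [606.4, -4.1, 143.3]
orientation: [0.637, -0.309, 0.636, 0.308]
contact_force: [0.2, 1.9, 1.7]
opening: 27.4
```

```bash
python3 -c "from h import *;st()"
```

```text
t 8.6 p [606.4  -4.1 143.3] jawyaw 51.7 x [ 0.001 -0.    -1.   ] F [0.2 1.9 1.7] T [ 0.2   0.21 -0.14] op 27.4 q [-0.22  0.12 -0.04  1.4   0.    0.45]
```

Emit:
{"op": "carry_out", "data": {
  "moves": [
    [[0, 0, 0], [0, 0, -3], 1],
    [[0, 0, 0], [0, 0, -3], 1],
    [[0, 0, 0], [0, 0, -3], 1],
    [[0, 0, 0], [0, 0, -3], 1],
    [[0, 0, 0], [0, 0, -3], 1],
    [[0, 0, 0], [0, 0, -3], 1],
    [[0, 0, 0], [0, 0, -3], 1]
  ]
}}

```text
time: 9.18
position: [606.6, -3.4, 143.3]
orientation: [0.682, -0.188, 0.681, 0.188]
contact_force: [1.2, 5.0, 2.1]
opening: 27.4
```

Run:
```python
from h import *
import cv2
st()
t=camera("top")[:,:,::-1];s=camera("side")[:,:,::-1]
cv2.imwrite("pics/r1.png",np.hstack([cv2.resize(i,(400,400),interpolation=cv2.INTER_CUBIC) for i in(t[110:190,290:370],s[160:240,225:305])]))
```

```text
t 9.18 p [606.6  -3.4 143.3] jawyaw 30.84 x [ 0.002  0.001 -1.   ] F [1.2 5.  2.1] T [ 0.88 -0.    0.21] op 27.4 q [-0.22  0.12 -0.04  1.4   0.    0.81]
```

View pics/r1.png

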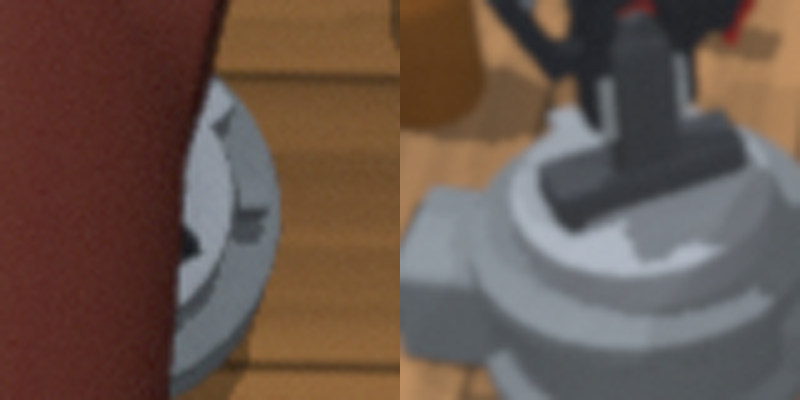

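The bar lies flat on the ring, and the lug has moved to top-crop (222,110). The post is at (252,215), leaving roughly 30° to go. Continuing.

Emit:
{"op": "carry_out", "data": {
  "moves": [
    [[0, 0, 0], [0, 0, -3], 1],
    [[0, 0, 0], [0, 0, -3], 1],
    [[0, 0, 0], [0, 0, -3], 1],
    [[0, 0, 0], [0, 0, -3], 1],
    [[0, 0, 0], [0, 0, -3], 1],
    [[0, 0, 0], [0, 0, -3], 1]
  ]
}}

```text
time: 9.78
position: [606.7, -3.0, 143.4]
orientation: [0.703, -0.079, 0.702, 0.08]
contact_force: [1.7, 7.1, 2.8]
opening: 27.7
```

```bash
python3 -c "from h import *;st()"
```

```text
t 9.78 p [606.7  -3.  143.4] jawyaw 12.93 x [ 0.002  0.002 -1.   ] F [1.7 7.1 2.8] T [ 1.73 -0.27  0.2 ] op 27.7 q [-0.22  0.12 -0.04  1.4   0.    1.12]
```

Emit:
{"op": "carry_out", "data": {
  "moves": [
    [[0, 0.0008, 0], [0, 0, -2], 1],
    [[0, 0.0007, 0], [0, 0, -2], 1],
    [[0, 0, 0], [0, 0, -2], 1],
    [[0, 0, 0], [0, 0, -1], 1]
  ]
}}

```text
time: 10.12
position: [606.8, -2.6, 143.4]
orientation: [0.707, -0.036, 0.705, 0.036]
contact_force: [4.2, 2.3, 2.8]
opening: 27.2
```

```bash
python3 -c "from h import *;st()"
```

```text
t 10.12 p [606.8  -2.6 143.4] jawyaw 5.91 x [ 0.002  0.    -1.   ] F [4.2 2.3 2.8] T [ 0.73 -0.54  0.15] op 27.2 q [-0.22  0.12 -0.04  1.4   0.    1.25]
```

Emit:
{"op": "carry_out", "data": {
  "moves": [
    [[0, 0, 0], [0, 0, -1.5], 1],
    [[0, 0, 0], [0, 0, -1.5], 1],
    [[0, 0, 0], [0, 0, -1], 1]
  ]
}}

```text
time: 10.37
position: [606.9, -2.5, 143.4]
orientation: [0.708, -0.012, 0.706, 0.012]
contact_force: [4.1, 2.7, 3.5]
opening: 27.1
```

```bash
python3 -c "from h import *;st()"
```

```text
t 10.37 p [606.9  -2.5 143.4] jawyaw 1.97 x [ 0.003  0.    -1.   ] F [4.1 2.7 3.5] T [ 0.79 -0.59  1.72] op 27.1 q [-0.22  0.12 -0.04  1.4   0.    1.32]
```

The torque jumped from 0.15 to 1.72 N·m, so the stop is probably reached. One more degree to confirm.

Emit:
{"op": "carry_out", "data": {
  "moves": [
    [[0, 0, 0], [0, 0, -0.7], 1],
    [[0, 0, 0], [0, 0, -0.5], 1],
    [[0, 0, 0], [0, 0, 0], 1]
  ]
}}

```text
time: 10.62
position: [606.9, -2.6, 143.4]
orientation: [0.708, -0.005, 0.706, 0.005]
contact_force: [5.0, 1.3, 4.1]
opening: 27.4
```

Run:
```python
from h import *
import cv2
st()
t=camera("top")[:,:,::-1];s=camera("side")[:,:,::-1]
cv2.imwrite("pics/r2.png",np.hstack([cv2.resize(i,(400,400),interpolation=cv2.INTER_CUBIC) for i in(t[120:180,300:360],s[160:240,225:305])]))
```

```text
t 10.62 p [606.9  -2.6 143.4] jawyaw 0.8 x [ 0.002 -0.    -1.   ] F [5.  1.3 4.1] T [ 0.51 -0.89  1.92] op 27.4 q [-0.22  0.12 -0.04  1.4   0.    1.34]
```

View pics/r2.png

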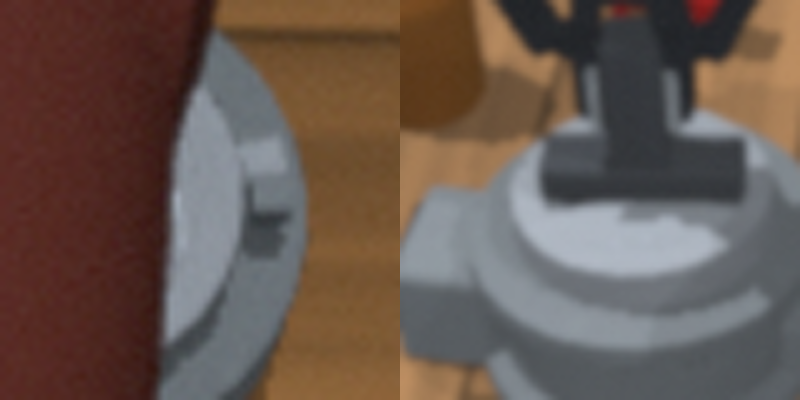

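The lug at top-crop (265,155) now abuts the post at (268,190), and the bar is flat on the ring. Backing off about 1° (within the play), then releasing and rising.

Emit:
{"op": "carry_out", "data": {
  "moves": [
    [[0, 0, 0], [0, 0, 1.2], 1],
    [[0, 0, 0], [0, 0, 0], 1],
    [[0, 0, 0], [0, 0, 0], -1],
    [[0, 0, 0], [0, 0, 0], -1],
    [[0, 0, 0], [0, 0, 0], -1],
    [[0, 0, 0], [0, 0, 0], -1],
    [[0, 0, 0], [0, 0, 0], -1],
    [[0, 0, 0], [0, 0, 0], -1]
  ]
}}

```text
time: 11.38
position: [605.8, -2.7, 142.3]
orientation: [0.707, -0.011, 0.707, 0.011]
contact_force: [-0.1, 0.4, 0.2]
opening: 85.1
```

```bash
python3 -c "from h import *;st()"
```

```text
t 11.38 p [605.8  -2.7 142.3] jawyaw 1.82 x [-0. -0. -1.] F [-0.1  0.4  0.2] T [-0.02  0.02 -0.01] op 85.1 q [-0.22  0.12 -0.04  1.4  -0.    1.32]
```

Emit:
{"op": "carry_out", "data": {
  "moves": [
    [[0, 0, 0.01], [0, 0, 0], -1],
    [[0, 0, 0.015], [0, 0, 0], -1],
    [[0, 0, 0.02], [0, 0, 0], -1],
    [[0, 0, 0.025], [0, 0, 0], -1],
    [[0, 0, 0.025], [0, 0, 0], -1],
    [[0, 0, 0.015], [0, 0, 0], -1],
    [[-0.01, -0.02, 0], [0, 0, 0], -1],
    [[-0.015, -0.03, 0], [0, 0, 0], -1]
  ]
}}

```text
time: 12.05
position: [581.9, -51.6, 254.8]
orientation: [0.708, -0.013, 0.706, 0.012]
contact_force: [0.5, -0.7, -0.8]
opening: 85.7
```

Emit:
{"op": "carry_out", "data": {
  "moves": [
    [[-0.015, -0.03, 0], [0, 0, 0], -1],
    [[-0.015, -0.03, 0], [0, 0, 0], -1],
    [[-0.015, -0.03, 0], [0, 0, 0], -1],
    [[-0.015, -0.03, 0], [0, 0, 0], -1],
    [[-0.015, -0.03, 0], [0, 0, 0], -1],
    [[-0.015, -0.03, 0], [0, 0, 0], -1],
    [[-0.01, -0.02, 0], [0, 0, 0], -1],
    [[0, 0, 0], [0, 0, 0], -1]
  ]
}}

```text
time: 12.72
position: [479.2, -256.1, 253.2]
orientation: [0.707, -0.01, 0.707, 0.009]
contact_force: [-0.4, -0.8, 0.0]
opening: 85.4
```

Run:
```python
from h import *
import cv2
st()
t=camera("top")[:,:,::-1];s=camera("side")[:,:,::-1]
cv2.imwrite("pics/f.png",np.vstack([np.hstack([cv2.resize(i,(400,300),interpolation=cv2.INTER_CUBIC) for i in(t[120:180,270:350],s[160:220,230:310])]),np.hstack([cv2.resize(i,(400,250)) for i in(t,s)])]))
```

```text
t 12.72 p [ 479.2 -256.1  253.2] jawyaw 1.6 x [-0.    -0.001 -1.   ] F [-0.4 -0.8  0. ] T [-0.02  0.   -0.02] op 85.4 q [-0.73 -0.06 -0.03  1.6  -0.    0.81]
```

View pics/f.png

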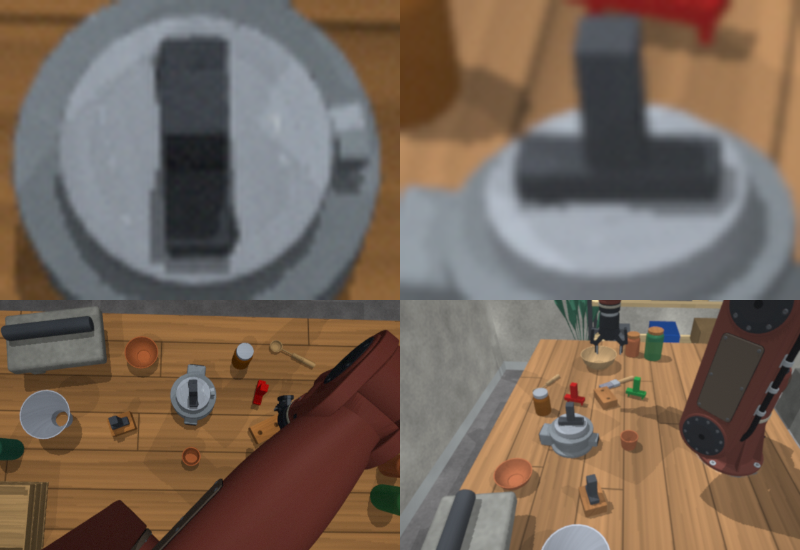

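The spanner stands flat and upright on the ring. The lug at crop (348,120) touches the post at (350,148), the narrow spanner is still in its rest, and the gripper is clear. Handing in.

```bash
python3 -c "from station import *;print(close_job())"
```

```text
the job is handed in; nothing more can be done
None
```

The lock ring is turned clockwise to its stop, and the wide spanner is left standing fully seated in it. I handed the job in at about 12.8 s of the 48 s allowed; no verdict was reported.

- **Seating:** both prongs went down with no force on the way. The crossbar met the ring at TCP height 143.3 mm, the height I had worked out for full seating, before I started turning.
- **Turning:** I turned the spanner about 71° clockwise, including the play. Torque then jumped from about 0.15 to 1.9 N·m as the lug reached the post. I backed off about 1°, within the play, before letting go.
- **Last look:** the final pictures show the lug against the post and the crossbar flat on the ring. The narrow spanner is in its rest, the red look-alike is where it was, and the gripper is empty and clear. The green one shows only in the side view and also looks unmoved.
- **Disagreements:** the two cameras placed the ring about 2 mm apart in x, so I shifted 2 mm before going down. The side force rose to about 7 N during the turn, so I eased 1.5 mm in y. I read the ring's final angle only from the lug and the torque, not directly.

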